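# Scan the flammables box, then hold its self-closing lid half open

## Task

Book out the steel flammables box: pick up the barcode scanner, aim it level and square at the middle of the label on the front of the box from about 10 cm, hold it steady for a good second, and lay the scanner back flat on its rubber mat. Then lift the box's lid by its bar handle to 45 degrees, where it would fall shut if let go, and finish holding it still there in the gripper so that a colleague can reach in; do not let go at the end. Leave the tins, jar, spray can, tape and scraper where they are.

Things in the scene. Friction and masses are not known exactly. Their poses are not given: they have to be found in the camera images.
- scanner: Pistol-shaped barcode scanner, off-white, black nose, 0.13-0.23 kg, lying on its side. Origin: underside of the barrel; x along the barrel out of the nose, z up. Barrel: x -45 to +65 mm, 42 mm wide (nose, the last 20 mm: 50 mm), z 0 to 42. Handle on its -y side: x -40 to -8 mm, to y = -111, z 4 to 38. Good grip from above: across the barrel at x = +25. Centre of mass near x = 3, y = -10 mm
- scanner_nose (a point): Middle of the scanner's window, at the front end of the barrel: (65, 0, 21) mm in the scanner's frame, same axes; it reads straight along +x
- scanner_mid (a point): Middle of the scanner's outline seen from above, on its underside: (10, -40, 0) mm in the scanner's frame
- mat: Black rubber mat 180 x 180 mm, 4 mm thick, fixed to the bench, on which the scanner lies; to the robot's left or right. Origin: centre of its underside; z up
- chest: Flammables box of grey painted steel, fixed on the bench: 200 mm deep (x), 280 mm wide (y), 120 mm high, with a lid on top. Origin: centre of its underside; x points from the label side (front, towards the robot) to the hinge side (back), y to the left, z up. The label's holder sticks out of the front
- label (a point): Middle of the white barcode label with black bars, 70 mm wide and 46 mm tall, on a plate leaning back 30 degrees from upright on the front of the box: at (-125, 0, 70) mm in the box's frame, 70 mm above the bench; the box's x axis is the direction to aim along
- lid (a joint): Angle of the lid in rad: 0 shut, grows as its front edge rises (0.785 is 45 degrees, stop at 1.9), about the hinge line along the box's y through lid_hinge. Lid: 200 x 280 x 6 mm steel plate, 0.4 to 0.85 kg; its weight shuts it, no spring, hardly any friction (3 to 5 N upwards at the handle lifts it)
- lid_bar (a point): Middle of the lid's handle: a round steel bar 12 mm thick along the box's y, 39 mm above the lid's top face, on two posts 110 mm apart. It lies at (-170, 0, 45) mm from lid_hinge in the box's axes when shut, 165 mm above the bench, and swings about the hinge. It can be pinched from above and turns between the fingers as the lid rises
- lid_hinge (a point): Middle of the lid's hinge line, at (100, 0, 120) mm in the box's frame
- tin_red: Bystander: paint tin with a red band, 100 mm across, 115 mm high; origin at its foot
- tin_green: Bystander: paint tin with a green band, 84 mm across, 95 mm high; origin at its foot
- brush_jar: Bystander: glass jar of brushes, 72 mm across, about 180 mm high with the brushes; origin at its foot
- spray_can: Bystander: spray can, 64 mm across, 170 mm high; origin at its foot
- tape: Bystander: roll of masking tape lying flat, 100 mm across, 25 mm high; origin at its underside
- scraper: Bystander: scraper lying flat, 180 mm long, about 25 mm high; origin at its underside, x along it
Mind the look-alikes: they are no part of the job. Several things have the shape of the scanner; the one meant has the colours described above.

How it is judged:
On the way, in this order (a step that is already met when the one before it is completed fails the run):
1. held scanner sights within 20 mm of the label's middle (across and up-down), 50 to 160 mm from the nose, level and square to the box within 0.25 rad, steady for 0.8 s (x of label in the frame of scanner_nose between 0.05 and 0.16 m and y of label in the frame of scanner_nose between -0.02 and 0.02 m and z of label in the frame of scanner_nose between -0.02 and 0.02 m and angle between the x axis of scanner and the x axis of chest, either way round below 0.25 rad and contact force between the fingers and scanner above 0.5 N and linear speed of scanner below 0.03 m/s and angular speed of scanner below 0.2 rad/s), for 0.8 s.
2. the scanner lies flat on its mat, let go (x of scanner_mid in the frame of mat between -0.07 and 0.07 m and y of scanner_mid in the frame of mat between -0.07 and 0.07 m and z of scanner_mid in the frame of mat below 0.01 m and angle between scanner's own z axis and vertical below 0.12 rad and contact force between the fingers and scanner below 0.1 N and linear speed of scanner below 0.02 m/s), for 0.2 s.
At the end, for the whole second after the job is handed in: The lid is held still by the fingers at 45 degrees (within 7 degrees, 0.665 to 0.905 rad) with nothing else carrying it, and the scanner lies flat and at rest on its mat (its middle within 70 mm of the mat's centre along each mat side), untouched (all of step 2 and value of joint lid between 0.665 and 0.905 rad and velocity of joint lid between -0.1 and 0.1 rad/s and contact force between the fingers and lid above 0.5 N and contact force between each of tin_red, tin_green, brush_jar, spray_can, tape, scraper and lid below 0.1 N); the arm keeps its last pose, push and grip.
It fails at once if a bystander was pushed more than 30 mm (distance of any of tin_red, tin_green, brush_jar, spray_can, tape, scraper from where it was at the start of the episode above 0.03 m).
It also fails if it takes over 70 s, if anything falls off the work surface, if the arm or the gripper's body presses on something with over 40 N, if the wrist force passes 120 N, or if a joint passes its speed limit or range.

## Robot

A 6-joint arm with a two-finger parallel gripper is mounted at the origin on the work surface. World frame = base frame: x ahead of the robot, y to its left, z up, the work surface at z = 0. Lengths are in m, angles in rad, forces in N, time in s.
With the tool pointing down it reaches from about 0.3 to 0.875 m from the base axis. Payload 6.4 kg.
Tool frame: the origin (TCP) lies midway between the tips of the shut fingers; the grasp point (between the pads) lies 19 mm behind it (ctrl.pinch_z is the distance from the TCP to the grasp point, in m); z points along the fingers, y is the line along which they close (so a half turn about z gives the same grasp; the last joint's range is limited). The gripper opens to 85 mm and grips with 20 to 120 N. Pads are 22 mm wide; open, the fingers measure 114 mm over their backs; the gripper's body (76 mm by 85 mm) begins 54 mm behind the grasp point. The pads swing forward as they close: fully open they stand 13 mm farther back than shut.
Start: joints at [1.084, 0.181, 1.607, -0, 1.354, -0.206], TCP at [0.159, 0.552, 0.231] pointing down, gripper open.
Joint ranges: [-2.99, 2.99], [-0.89, 2.07], [0.3, 2.58], [-1.14, 4.28], [0, 2.63], [-3.12, 3.12]. Speed limits (rad/s): [2.57, 2.57, 3.01, 3.14, 3.14, 3.14].

## Interface

Orientations are given as a unit quaternion [w, x, y, z].
In Python, from bench import ctrl gives the robot as it stands.
- The arm moves only by the tool apply_moves, never from a script. Its argument "moves" is a list of rows, each an object with "jaw": the opening, from 0 (shut) to 1 (fully open); "offset": the shift along the tool's x, y, z in mm, a list of three; "rot": the turn, a rotation vector about the tool's x, y, z in degrees, a list of three. In form: [{"jaw": jaw, "offset": [dx, dy, dz], "rot": [ax, ay, az]}, ...]. A call has exactly 5 rows; each row shifts and turns the commanded pose from where the row before left it, along the tool's axes as they then stand; what a row does not reach is not made up. A row lasts 1/8 s, in which the tool goes at most 62.5 mm and 10.7 degrees, less where a joint would pass 70% of its speed; a pose out of reach is approached as far as the arm can. A call is refused whole if a number of a shift passes 62.5 or a number of a turn 10.7, either way. A call with a gripper value outside its range is refused whole. The fingers move at their own pace and stop on an object; the grip force is fixed at half the most. Time passes only in rows, so rows that do not move let the fingers close, or fill a call up. It gives the time, the measured TCP pose, the force, the opening and the grip force at its end, in the units of the state.
- ctrl.get_obs(): the state, without advancing time (a new reading comes with each control period).
- ctrl.camera(name): name is "scene" or "top"; returns (picture, depth): 480x640x3 uint8, red, green, blue; 480x640 float32, m along the optical axis (not along the pixel's ray), 0 where there is no reading.
- ctrl.camera_params(name): a dict with "K" (3x3 intrinsics, pixels), "cam_to_world" (4x4, takes a point from camera to world coordinates). Camera axes: x right, y down, z forward; pixel columns grow to the right and rows downward; lengths in m; the calibration is good to about 2 mm. A picture is of the moment at which its call begins. camera_params takes no time and is no camera call.
- ctrl.hand_in(): hands the job in; it is judged then, once.
Trained networks look in the newest picture that a camera, given by its name, has taken for a name from the list of things; names that differ only in an ending like _2 or _b are one class to them, and where a whole thing is asked for, a point or a joint stands for the part that bears it (a point fixed in the world has none). Each returns a list of dicts, best first, with "score" (0 to 1); they miss things now and then, are a little off and sometimes report something else, mostly with a low value. They report only what shows in the picture. A call takes as long as a camera call. They do not tell look-alikes from the thing itself.
- ctrl.outline_of(camera, target): "region" (480x640 bool, what is visible of it) and "position" ([column, row] in pixels, amid what is visible of it).
The state is a dict: "time_s": time; "q": joint angles; "dq": joint speeds; "joint_efforts": joint torques, N m; "eef_pos": TCP position; "eef_rot": TCP orientation; "wrist_force": force on the tool from outside, world axes, zero at the start; "torque": the same for the moment, N m; "opening": opening from 0.0 (shut) to 1.0 (fully open); "grasp_force": force on a finger pad.
Only numpy, scipy, OpenCV 4.12 (cv2) and the standard library are available. Lean on these libraries where they do the work, as an engineer would, in place of code of your own. Each camera call takes 0.05 s, during which the arm holds its last target. There are 200 camera calls.

## Working session

There is one attempt and no reset: what is moved stays moved. The work goes in short steps, Python scripts to look and compute and a tool call to move; the robot and the scene stay as the last step left them, time stands still between calls to the robot, and variables do not carry over. Pictures are saved under pics/ and viewed, at most 10 in all, crops included, and the job is handed in when it is done.

Besides the shell and the picture viewer there is one more tool, called after ">>>" as name(argument=value, ...) on one line, values as JSON. apply_moves: Moves the arm, as the interface text tells. Its arguments: {"type":"object","properties":{"moves":{"type":"array"}},"required":["moves"]}

```bash
mkdir -p pics; ls
python3 - <<'E'
from bench import ctrl
import cv2,numpy as np
for c in ("scene","top"):
    im,d=ctrl.camera(c); cv2.imwrite(f"pics/{c}0.png",im[:,:,::-1]); np.savez(f"pics/{c}0.npz",im=im,d=d)
    p=ctrl.camera_params(c);print(c,np.round(p["K"],1).tolist(),np.round(p["cam_to_world"],3).tolist())
o=ctrl.get_obs();print({k:np.round(v,3).tolist() for k,v in o.items()},ctrl.pinch_z)
for n in ("scanner","mat","chest","label","lid_bar"):
    for r in ctrl.outline_of("top",n): print(n,round(r["score"],2),np.round(r["position"]),r["region"].sum())
E
```

```text
pics
scene [[565.3, 0.0, 321.8], [0.0, 565.3, 240.0], [0.0, 0.0, 1.0]] [[0.641, 0.648, -0.413, 1.252], [0.768, -0.544, 0.338, -0.622], [-0.006, -0.533, -0.846, 1.636], [0.0, 0.0, 0.0, 1.0]]
top [[526.6, 0.0, 314.3], [0.0, 526.6, 240.4], [0.0, 0.0, 1.0]] [[0.024, -0.987, 0.16, 0.296], [-0.999, -0.028, -0.021, -0.021], [0.025, -0.159, -0.987, 1.602], [0.0, 0.0, 0.0, 1.0]]
{'time_s': 0.1, 'q': [1.084, 0.182, 1.608, -0.0, 1.354, -0.206], 'dq': [0.001, -0.0, -0.002, -0.002, 0.0, -0.001], 'joint_efforts': [-0.0, -44.588, -35.224, -0.0, 0.004, -0.0], 'eef_pos': [0.159, 0.552, 0.23], 'eef_rot': [-0.0, 0.14, 0.99, -0.001], 'wrist_force': [-0.651, 0.328, 0.063], 'torque': [0.03, -0.015, 0.006], 'grasp_force': 0.0, 'opening': 0.998} 0.0187
scanner 0.87 [395. 356.] 1063
scanner 0.81 [399. 287.] 942
scanner 0.79 [490. 314.] 1034
mat 0.91 [418. 293.] 2457
mat 0.65 [302. 183.] 6564
mat 0.44 [400. 290.] 929
chest 0.86 [307. 186.] 7777
chest 0.25 [416. 282.] 2511
label 0.79 [307. 189.] 7682
label 0.69 [306. 182.] 6499
label 0.54 [398. 287.] 1004
lid_bar 0.9 [307. 181.] 6472
lid_bar 0.43 [328. 302.] 815
```

View pics/top0.png

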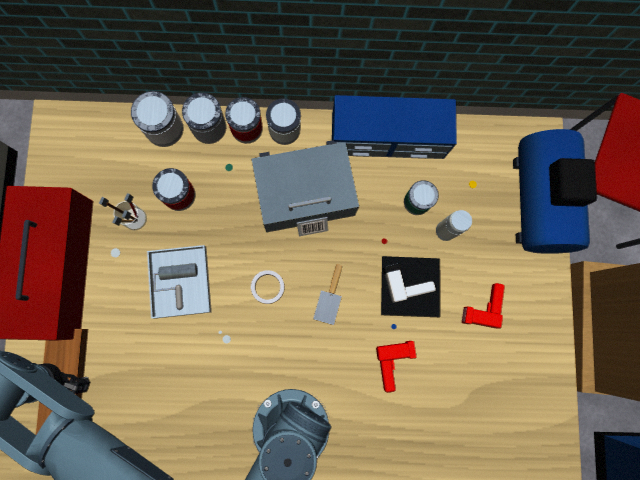

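View pics/scene0.png

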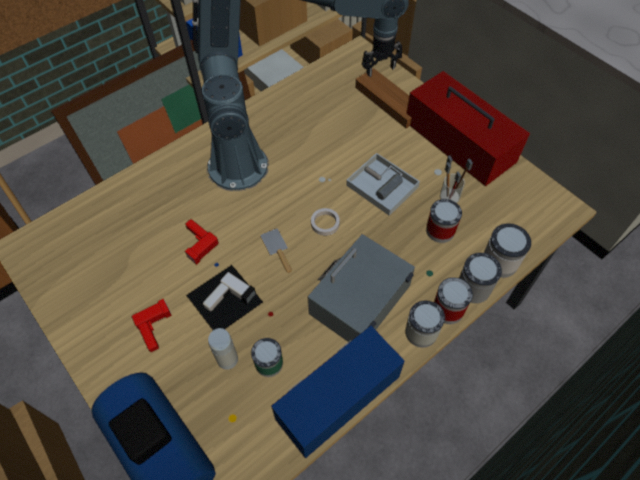

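The top view shows three scanner shapes: an off-white one on the black mat (409,287), and red ones at (395,362) and (487,310). The off-white one on the mat fits the description. The box is at (307,187), with its bar at (310,203) and its label at (313,227).

```bash
cat > h.py <<'E'
from bench import ctrl
import cv2,numpy as np
def cloud(c,d):
    p=ctrl.camera_params(c);K=p["K"];T=np.array(p["cam_to_world"])
    v,u=np.mgrid[:480,:640]
    P=np.stack([(u-K[0][2])/K[0][0]*d,(v-K[1][2])/K[1][1]*d,d],-1)
    return P@T[:3,:3].T+T[:3,3]
def rect(P):
    r=cv2.minAreaRect((P[:,:2]*1000).astype(np.float32)); return [np.round(x,1) for x in r]
E
python3 - <<'E'
from h import *
for c in ("top","scene"):
    z=np.load(f"pics/{c}0.npz");im,d=z["im"],z["d"];W=cloud(c,d);W[d==0]=9
    g=im.max(-1).astype(int); s=g-im.min(-1)
    def roi(x0,x1,y0,y1): return (W[...,0]>x0)&(W[...,0]<x1)&(W[...,1]>y0)&(W[...,1]<y1)
    # wide roi around scanner/mat
    R=roi(.25,.52,-.42,-.1)
    white=R&(s<40)&(g>120)&(W[...,2]>.005)&(W[...,2]<.06)
    black=R&(g<60)&(W[...,2]<.03)
    high=R&(W[...,2]>.025)&(W[...,2]<.06)
    for n,m in(("white",white),("black",black),("high",high)):
        m=cv2.morphologyEx(m.astype(np.uint8),cv2.MORPH_OPEN,np.ones((2,2)))>0
        P=W[m];print(c,n,m.sum(),P.mean(0).round(3) if len(P) else 0, rect(P) if len(P) else 0)
    for n,lo,hi in(("lid",.115,.135),("bar",.155,.18)):
        m=roi(.42,.85,-.2,.17)&(W[...,2]>lo)&(W[...,2]<hi)
        P=W[m];print(c,n,m.sum(),P.mean(0).round(3),rect(P))
z=np.load("pics/top0.npz");im=z["im"]
a=cv2.resize(im[250:330,370:450],None,fx=7,fy=7,interpolation=cv2.INTER_CUBIC)
a=np.clip(255*(a/255.)**.5,0,255).astype(np.uint8)
cv2.imwrite("pics/crop1.png",a[:,:,::-1])
E
```

```text
top white 729 [ 0.448 -0.292  0.078] [array([4605.1, 4377.6]), array([12753.2,   282.9]), np.float64(47.7)]
top black 2094 [ 0.449 -0.312  0.039] [array([4712.6, 4244. ]), array([12804.2,   235.9]), np.float64(46.9)]
top high 930 [ 0.443 -0.299  0.069] [array([4686.4, 4257.8]), array([12819.8,   191.6]), np.float64(46.9)]
top lid 6454 [ 0.707 -0.021  0.127] [array([718. , -49.3]), array([216.2, 341.8]), np.float64(12.6)]
top bar 188 [ 0.636 -0.035  0.17 ] [array([636.6, -35.2]), array([ 13.7, 118.2]), np.float64(11.8)]
scene white 563 [ 0.484 -0.27   0.105] [array([4669. , 4329.3]), array([12738.8,   121.3]), np.float64(47.7)]
scene black 1507 [ 0.475 -0.315  0.042] [array([4739.3, 4227.8]), array([12791.6,   287.9]), np.float64(47.0)]
scene high 815 [ 0.479 -0.271  0.095] [array([4689.9, 4263. ]), array([12807.4,   191.5]), np.float64(46.8)]
scene lid 5358 [ 0.712 -0.026  0.127] [array([716.4, -47.6]), array([217. , 349.2]), np.float64(12.5)]
scene bar 155 [ 0.637 -0.039  0.17 ] [array([635.6, -36. ]), array([ 14.8, 126.6]), np.float64(11.6)]
```

View pics/crop1.png

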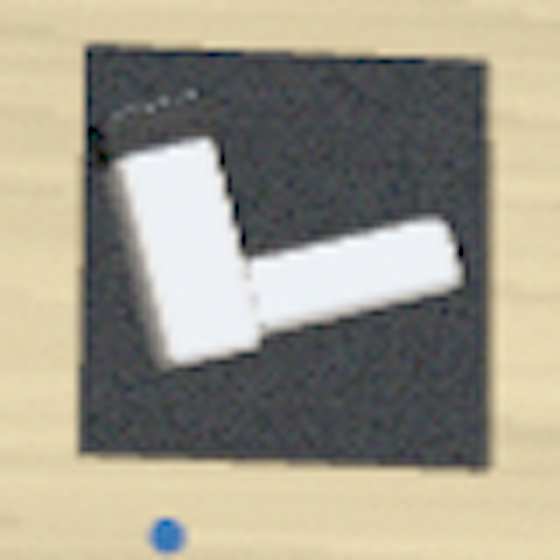

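The crop shows an off-white body with a dark nose pointing up in the image (away from the robot) and the handle on the right (-y). This is the right scanner. Next I'll fit its pose.

```bash
cat >> h.py <<'E'
from scipy.spatial.transform import Rotation as R_
def rot(o): w,x,y,z=o["eef_rot"]; return R_.from_quat([x,y,z,w])
def need(p,yawy,o=None):
    """shift (mm, current tool axes; and after turning) and turn to tool at p, pointing down, closing line at world angle yawy deg"""
    o=o or ctrl.get_obs(); R=rot(o)
    c=[]
    for k in (0,180):
        a=np.radians(yawy+k); y=np.array([np.cos(a),np.sin(a),0]); zt=np.array([0,0,-1.]); x=np.cross(y,zt)
        c.append(R_.from_matrix(np.stack([x,y,zt],1)))
    T=min(c,key=lambda t:(R.inv()*t).magnitude())
    dp=(np.array(p)-o["eef_pos"])*1000
    print("pos",np.round(o["eef_pos"],4),"turn",np.degrees((R.inv()*T).as_rotvec()).round(1),"shift now",R.inv().apply(dp).round(1),"after turn",T.inv().apply(dp).round(1),"q",np.round(o["q"],2))
E
python3 - <<'E'
from h import *
from scipy.optimize import minimize
A=[]
for c in ("top","scene"):
    z=np.load(f"pics/{c}0.npz");im,d=z["im"],z["d"];W=cloud(c,d);W[d<=0.01]=99
    g=im.max(-1).astype(int); s=g-im.min(-1)
    R=(W[...,0]>.3)&(W[...,0]<.52)&(W[...,1]>-.42)&(W[...,1]<-.15)
    P=W[R&(s<40)&(g>120)&(W[...,2]>.03)&(W[...,2]<.06)];A.append(P)
    B=W[R&(g<70)&(W[...,2]<.03)]
    print(c,len(P),P[:,:2].min(0),P[:,:2].max(0),np.median(P[:,2]),"black",len(B),rect(B) if len(B) else 0)
    M=W[R&(g<75)&(s<40)&(W[...,2]<.015)];print(rect(M) if len(M) else 0,M[:,:2].min(0),M[:,:2].max(0))
    def sd(q,x0,x1,y0,y1):
        dx=np.maximum(x0-q[:,0],q[:,0]-x1);dy=np.maximum(y0-q[:,1],q[:,1]-y1)
        return np.maximum(dx,dy)
    def pts(p):
        a=p[2];D=P[:,:2]*1000-p[:2];return np.stack([D[:,0]*np.cos(a)+D[:,1]*np.sin(a),-D[:,0]*np.sin(a)+D[:,1]*np.cos(a)],1)
    gx,gy=np.meshgrid(np.arange(-45,46,4),np.arange(-111,22,4));G=np.stack([gx.ravel(),gy.ravel()],1).astype(float)
    L=lambda q:np.minimum(sd(q,-45,45,-21,21),sd(q,-40,-8,-111,0))
    G=G[L(G)<=0]
    from scipy.spatial import cKDTree
    def f(p):
        q=pts(p);o=np.clip(L(q),0,15)
        dd=np.clip(cKDTree(q).query(G)[0]-3,0,15)
        return (o**2).mean()+(dd**2).mean()
    best=min((minimize(f,[x,-255 if 0 else y,a],method="Nelder-Mead") for x in(380,410) for y in(-210,-240) for a in(.1,.35)),key=lambda r:r.fun)
    print(c,best.x[:2].round(1),np.degrees(best.x[2]).round(1),best.fun)
    m=(W[...,0]>.42)&(W[...,0]<.85)&(W[...,1]>-.2)&(W[...,1]<.17)
    m&=(abs(W[...,2]-.126)<.006);P=W[m];print("lid",rect(P),np.percentile(P[:,:2],[1,50,99],axis=0).round(3).tolist())
need((.40,-.2,.2),105)
E
```

```text
top 717 [ 0.37391718 -0.41742332] [ 0.46652914 -0.27306742] 0.04421842472189108 black 2127 [array([ 422.7, -341. ]), array([160. , 179.4]), np.float64(89.2)]
[array([ 422.7, -340.9]), array([160. , 179.4]), np.float64(89.3)] [ 0.3326064  -0.41993367] [ 0.51318759 -0.26007974]
top [ 420.9 -302.1] 12.9 0.01767379420890902
lid [array([717.2, -49.5]), array([213.6, 341.8]), np.float64(12.6)] [[0.591, -0.169], [0.708, -0.02], [0.828, 0.122]]
scene 544 [ 0.37448913 -0.41698536] [ 0.46731999 -0.27607375] 0.04377063153098493 black 1575 [array([ 422.5, -341.1]), array([157.7, 179.9]), np.float64(89.9)]
[array([ 421.6, -340.2]), array([159.4, 182. ]), np.float64(89.9)] [ 0.33057279 -0.41993821] [ 0.51248913 -0.26043614]
scene [ 421.6 -303.9] 14.2 0.09121546911185127
lid [array([715.5, -47.1]), array([214.9, 343.4]), np.float64(12.2)] [[0.592, -0.164], [0.713, -0.028], [0.821, 0.124]]
pos [0.1593 0.5524 0.2311] turn [ -0.   -0.  -31.1] shift now [-439.8 -656.2   31.3] after turn [ -37.8 -789.    31.1] q [ 1.08  0.18  1.61 -0.    1.35 -0.21]
```

>>> apply_moves(moves=[{"jaw": 1,"offset": [0,0,0],"rot": [0,0,-10]},{"jaw": 1,"offset": [0,0,0],"rot": [0,0,-10]},{"jaw": 1,"offset": [0,0,0],"rot": [0,0,-9.6]},{"jaw": 1,"offset": [-40,-45,0],"rot": [0,0,0]},{"jaw": 1,"offset": [-40,-45,0],"rot": [0,0,0]}])

```text
time_s: 0.98
eef_pos: [0.2586, 0.4832, 0.2313]
eef_rot: [0.0, -0.119, 0.993, 0.0]
wrist_force: [0.7, 1.4, 0.1]
opening: 1.0
grasp_force: 0.0
```

>>> apply_moves(moves=[{"jaw": 1,"offset": [0,-60,0],"rot": [0,0,0]},{"jaw": 1,"offset": [0,-60,0],"rot": [0,0,0]},{"jaw": 1,"offset": [0,-60,0],"rot": [0,0,0]},{"jaw": 1,"offset": [0,-60,0],"rot": [0,0,0]},{"jaw": 1,"offset": [0,-60,0],"rot": [0,0,0]}])

```text
time_s: 1.6
eef_pos: [0.3284, 0.1903, 0.2316]
eef_rot: [0.001, -0.118, 0.993, 0.0]
wrist_force: [1.2, -0.2, 1.4]
opening: 1.001
grasp_force: 0.0
```

>>> apply_moves(moves=[{"jaw": 1,"offset": [0,-60,0],"rot": [0,0,0]},{"jaw": 1,"offset": [0,-60,0],"rot": [0,0,0]},{"jaw": 1,"offset": [0,-60,0],"rot": [0,0,0]},{"jaw": 1,"offset": [0,-60,0],"rot": [0,0,0]},{"jaw": 1,"offset": [0,-60,0],"rot": [0,0,0]}])

```text
time_s: 2.22
eef_pos: [0.3985, -0.1019, 0.2317]
eef_rot: [0.001, -0.117, 0.993, -0.0]
wrist_force: [0.2, 0.8, 0.8]
opening: 0.998
grasp_force: 0.0
```

```bash
python3 -c "
from h import *
need((.445,-.297,.012),103.5)"
```

```text
pos [ 0.3985 -0.1019  0.2317] turn [-0.   0.1 -0. ] shift now [   0.5 -200.4  219.9] after turn [   0.4 -200.5  219.7] q [-0.54 -0.21  1.99  0.    1.36 -2.35]
```

>>> apply_moves(moves=[{"jaw": 1,"offset": [0,-50,0],"rot": [0,0,0]},{"jaw": 1,"offset": [0,-50,0],"rot": [0,0,0]},{"jaw": 1,"offset": [0,-50,20],"rot": [0,0,0]},{"jaw": 1,"offset": [0,-50,30],"rot": [0,0,0]},{"jaw": 1,"offset": [0,0,50],"rot": [0,0,0]}])

```text
time_s: 2.85
eef_pos: [0.4466, -0.299, 0.132]
eef_rot: [0.002, -0.116, 0.993, -0.003]
wrist_force: [-0.3, 0.0, -0.9]
opening: 0.999
grasp_force: 0.0
```

```bash
python3 -c "
from h import *
need((.445,-.297,.012),103.5)
im,d=ctrl.camera('scene');cv2.imwrite('pics/s2.png',cv2.resize(im[180:380,110:330],None,fx=2.7,fy=2.7)[:,:,::-1])"
```

```text
pos [ 0.4466 -0.299   0.132 ] turn [-0.3  0.2 -0.2] shift now [  1.4   3.  120. ] after turn [  1.1   2.3 120. ] q [-0.81  0.21  1.79 -0.    1.14 -2.61]
```

View pics/s2.png

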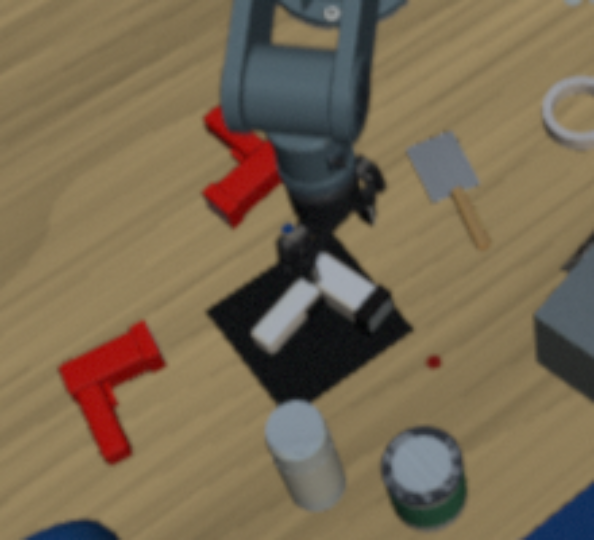

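The crop shows the gripper over the barrel of the off-white scanner (345,285), with its black nose at (375,305) and the fingers astride it. I'll go down and grip.

>>> apply_moves(moves=[{"jaw": 1,"offset": [1,2,40],"rot": [0,0,0]},{"jaw": 1,"offset": [0,0,40],"rot": [0,0,0]},{"jaw": 1,"offset": [0,0,25],"rot": [0,0,0]},{"jaw": 1,"offset": [0,0,15],"rot": [0,0,0]},{"jaw": 1,"offset": [0,0,0],"rot": [0,0,0]}])

```text
time_s: 3.52
eef_pos: [0.4434, -0.2919, 0.0111]
eef_rot: [-0.0, -0.118, 0.993, 0.001]
wrist_force: [0.3, 0.4, 0.3]
opening: 1.0
grasp_force: 0.0
```

>>> apply_moves(moves=[{"jaw": 0,"offset": [0,0,0],"rot": [0,0,0]},{"jaw": 0,"offset": [0,0,0],"rot": [0,0,0]},{"jaw": 0,"offset": [0,0,0],"rot": [0,0,0]},{"jaw": 0,"offset": [0,0,0],"rot": [0,0,0]},{"jaw": 0,"offset": [0,0,0],"rot": [0,0,0]}])

```text
time_s: 4.15
eef_pos: [0.4446, -0.2936, 0.0128]
eef_rot: [0.001, -0.118, 0.993, -0.001]
wrist_force: [-1.2, -0.6, 6.6]
opening: 0.485
grasp_force: 61.1
```

>>> apply_moves(moves=[{"jaw": 0,"offset": [0,0,-25],"rot": [0,0,0]},{"jaw": 0,"offset": [0,0,-35],"rot": [0,0,0]},{"jaw": 0,"offset": [0,0,-40],"rot": [0,0,1.5]},{"jaw": 0,"offset": [-10,40,0],"rot": [0,0,0]},{"jaw": 0,"offset": [-10,50,0],"rot": [0,0,0]}])

```text
time_s: 4.78
eef_pos: [0.4448, -0.2002, 0.1122]
eef_rot: [0.001, -0.104, 0.995, -0.001]
wrist_force: [-0.0, 1.4, -1.3]
opening: 0.481
grasp_force: 60.6
```

>>> apply_moves(moves=[{"jaw": 0,"offset": [-10,50,0],"rot": [0,0,0]},{"jaw": 0,"offset": [-10,50,0],"rot": [0,0,0]},{"jaw": 0,"offset": [-5,24,0],"rot": [0,0,0]},{"jaw": 0,"offset": [0,0,30],"rot": [0,0,0]},{"jaw": 0,"offset": [0,0,20],"rot": [0,0,0]}])

```text
time_s: 5.4
eef_pos: [0.4427, -0.073, 0.0607]
eef_rot: [-0.0, -0.105, 0.994, 0.0]
wrist_force: [-0.4, 0.5, -1.8]
opening: 0.488
grasp_force: 60.6
```

Run:
```python
from h import *
need((.445,-.075,.058),102)
o=ctrl.get_obs();print(o["opening"],o["grasp_force"])
im,d=ctrl.camera('scene');cv2.imwrite('pics/s3.png',cv2.resize(im[180:380,190:430],None,fx=3,fy=3)[:,:,::-1])
W=cloud("scene",d)
g=im.max(-1).astype(int); s=g-im.min(-1)
m=(W[...,0]>.3)&(W[...,0]<.56)&(W[...,1]>-.25)&(W[...,1]<0)&(s<40)&(g>120)&(W[...,2]>.07)&(W[...,2]<.13)
print(m.sum(),np.percentile(W[m],[2,50,98],axis=0).round(3))
m=(W[...,0]>.5)&(W[...,0]<.65)&(W[...,1]>-.14)&(W[...,1]<.05)&(W[...,2]>.03)&(W[...,2]<.11)&(g>0)
print(m.sum(),np.percentile(W[m],[2,50,98],axis=0).round(3))
```

```text
pos [ 0.4427 -0.073   0.0607] turn [ 0.  -0.   0.1] shift now [-1.8 -2.4  2.7] after turn [-1.8 -2.4  2.7] q [-0.43  0.14  2.04  0.    0.95 -2.21]
0.4884938327623284 60.64847946166992
373 [[ 0.376 -0.189  0.074]
 [ 0.411 -0.135  0.09 ]
 [ 0.457 -0.057  0.1  ]]
103 [[ 0.565 -0.09   0.047]
 [ 0.585 -0.054  0.074]
 [ 0.601 -0.004  0.097]]
```

View pics/s3.png

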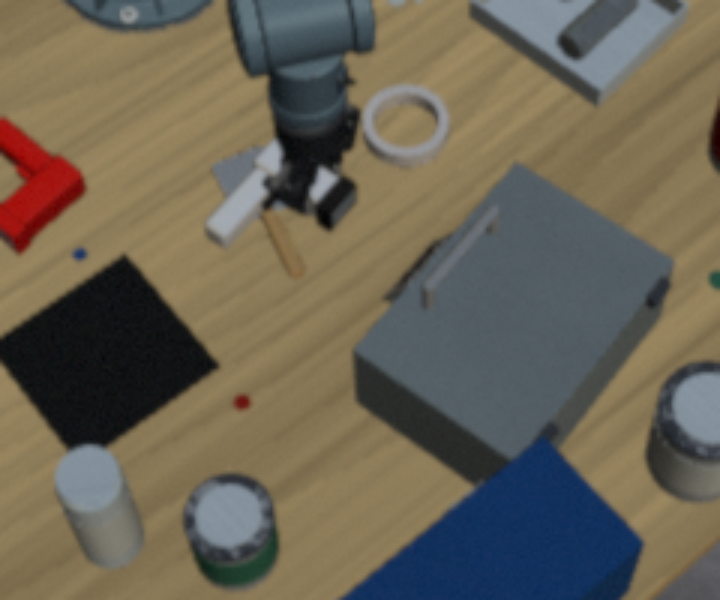

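The held scanner's black nose (338,205) points at the box's label side (415,265). I'll make a small correction and hold, then check for tilt.

>>> apply_moves(moves=[{"jaw": 0,"offset": [-2,-2,3],"rot": [0,0,0]},{"jaw": 0,"offset": [0,0,0],"rot": [0,0,0]},{"jaw": 0,"offset": [0,0,0],"rot": [0,0,0]},{"jaw": 0,"offset": [0,0,0],"rot": [0,0,0]},{"jaw": 0,"offset": [0,0,0],"rot": [0,0,0]}])

```text
time_s: 6.08
eef_pos: [0.4456, -0.0754, 0.0586]
eef_rot: [0.0, -0.105, 0.995, -0.0]
wrist_force: [0.3, 0.1, -1.2]
opening: 0.481
grasp_force: 60.6
```

Run:
```python
from h import *
need((.445,-.075,.058),102)
x=np.array([np.cos(.21),np.sin(.21),0]);y=np.array([-x[1],x[0],0])
z=np.load("pics/top0.npz");im0,d0=z["im"],z["d"]
lab=np.array([.582,-.047,.07])
for c in("scene","top"):
    im,d=ctrl.camera(c);W=cloud(c,d);g=im.max(-1).astype(int); s=g-im.min(-1)
    Q=(W-np.array([.4205,-.080,0]));a=Q@x;b=Q@y
    m=(d>0)&(W[...,2]>.085)&(W[...,2]<.1)&(a>-.055)&(a<.075)&(abs(b)<.03)&(s<50)
    m2=(d>0)&(W[...,2]>.075)&(W[...,2]<.1)&(a>-.05)&(a<0.0)&(b>-.12)&(b<-.04)&(s<50)&(g>120)
    for m,n in((m,"barrel"),(m2,"handle")):
        if m.sum()>15:
            A=np.stack([a[m],b[m],np.ones(m.sum())],1);zz=W[...,2][m]
            for _ in range(5):
                k=np.linalg.lstsq(A,zz,rcond=None)[0];r=zz-A@k;ok=abs(r)<max(.002,1.5*np.std(r));A,zz=A[ok],zz[ok]
            print(c,n,len(zz),k.round(3),A[:,:2].min(0).round(3),A[:,:2].max(0).round(3))
    L=W-lab; m=(d>0)&(abs(L@y)<.06)&(abs(L@x)<.03)&(abs(L[...,2])<.035)&(s<40)
    if m.sum()>10: print(c,"label",m.sum(),np.percentile(np.stack([(L@x)[m],(L@y)[m],L[...,2][m]],1),[3,50,97],axis=0).round(3).tolist())
```

```text
pos [ 0.4456 -0.0754  0.0586] turn [-0.  0.  0.] shift now [0.5 0.5 0.6] after turn [0.5 0.5 0.6] q [-0.43  0.15  2.04 -0.    0.95 -2.21]
scene barrel 108 [-0.001  0.086  0.093] [-0.046 -0.028] [0.065 0.027]
scene handle 89 [-0.072  0.017  0.087] [-0.038 -0.113] [-0.006 -0.041]
scene label 100 [[-0.011, -0.045, -0.022], [0.002, -0.01, 0.006], [0.013, 0.041, 0.025]]
top barrel 96 [0.015 0.028 0.092] [-0.045 -0.027] [0.    0.018]
top handle 105 [0.036 0.011 0.089] [-0.039 -0.111] [-0.008 -0.052]
top label 539 [[-0.011, -0.048, -0.024], [0.009, 0.0, 0.008], [0.027, 0.05, 0.031]]
```

The scanner is level and square and the label is where I expected it. Holding for more than a second.

>>> apply_moves(moves=[{"jaw": 0,"offset": [0,0,0],"rot": [0,0,0]},{"jaw": 0,"offset": [0,0,0],"rot": [0,0,0]},{"jaw": 0,"offset": [0,0,0],"rot": [0,0,0]},{"jaw": 0,"offset": [0,0,0],"rot": [0,0,0]},{"jaw": 0,"offset": [0,0,0],"rot": [0,0,0]}])

```text
time_s: 6.8
eef_pos: [0.4455, -0.0753, 0.0583]
eef_rot: [-0.0, -0.105, 0.995, -0.0]
wrist_force: [0.7, 0.4, -1.1]
opening: 0.484
grasp_force: 60.6
```

>>> apply_moves(moves=[{"jaw": 0,"offset": [0,0,0],"rot": [0,0,0]},{"jaw": 0,"offset": [0,0,0],"rot": [0,0,0]},{"jaw": 0,"offset": [0,0,0],"rot": [0,0,0]},{"jaw": 0,"offset": [0,0,0],"rot": [0,0,0]},{"jaw": 0,"offset": [0,0,0],"rot": [0,0,0]}])

```text
time_s: 7.42
eef_pos: [0.4455, -0.0753, 0.0583]
eef_rot: [-0.0, -0.105, 0.995, 0.0]
wrist_force: [0.7, 0.4, -1.7]
opening: 0.483
grasp_force: 60.6
```

>>> apply_moves(moves=[{"jaw": 0,"offset": [0,0,-25],"rot": [0,0,0]},{"jaw": 0,"offset": [0,0,-25],"rot": [0,0,0]},{"jaw": 0,"offset": [10,-50,0],"rot": [0,0,0]},{"jaw": 0,"offset": [10,-50,0],"rot": [0,0,0]},{"jaw": 0,"offset": [15,-50,0],"rot": [0,0,0]}])

```text
time_s: 8.05
eef_pos: [0.4426, -0.2308, 0.1086]
eef_rot: [0.0, -0.105, 0.994, -0.0]
wrist_force: [-0.0, -0.4, -1.8]
opening: 0.483
grasp_force: 60.7
```

```bash
python3 -c "
from h import *
need((.435,-.30,.0145),102)"
```

```text
pos [ 0.4426 -0.2308  0.1086] turn [-0.   0.   0.1] shift now [ 22.  -66.   94.1] after turn [ 21.8 -66.1  94.1] q [-0.72  0.16  1.9   0.    1.08 -2.5 ]
```

>>> apply_moves(moves=[{"jaw": 0,"offset": [10,-33,0],"rot": [0,0,0]},{"jaw": 0,"offset": [12,-33,10],"rot": [0,0,0]},{"jaw": 0,"offset": [0,0,40],"rot": [0,0,0]},{"jaw": 0,"offset": [0,0,28],"rot": [0,0,0]},{"jaw": 0,"offset": [0,0,0],"rot": [0,0,0]}])

```text
time_s: 8.68
eef_pos: [0.4329, -0.2968, 0.028]
eef_rot: [-0.002, -0.104, 0.995, 0.002]
wrist_force: [-1.3, -0.4, -1.2]
opening: 0.484
grasp_force: 60.6
```

>>> apply_moves(moves=[{"jaw": 0,"offset": [0,0,8],"rot": [0,0,0]},{"jaw": 0,"offset": [0,0,7],"rot": [0,0,0]},{"jaw": 0,"offset": [0,0,1],"rot": [0,0,0]},{"jaw": 0,"offset": [0,0,0],"rot": [0,0,0]},{"jaw": 0,"offset": [0,0,0],"rot": [0,0,0]}])

```text
time_s: 9.3
eef_pos: [0.4349, -0.2987, 0.0147]
eef_rot: [0.0, -0.105, 0.995, -0.0]
wrist_force: [-0.5, 0.2, -1.2]
opening: 0.48
grasp_force: 60.7
```

>>> apply_moves(moves=[{"jaw": 0,"offset": [0,0,1],"rot": [0,0,0]},{"jaw": 0,"offset": [0,0,1],"rot": [0,0,0]},{"jaw": 0,"offset": [0,0,0],"rot": [0,0,0]},{"jaw": 0,"offset": [0,0,0],"rot": [0,0,0]},{"jaw": 0,"offset": [0,0,0],"rot": [0,0,0]}])

```text
time_s: 9.93
eef_pos: [0.4348, -0.2986, 0.0128]
eef_rot: [0.0, -0.105, 0.995, -0.0]
wrist_force: [-2.1, 1.6, 4.5]
opening: 0.484
grasp_force: 61.2
```

>>> apply_moves(moves=[{"jaw": 1,"offset": [0,0,0],"rot": [0,0,0]},{"jaw": 1,"offset": [0,0,0],"rot": [0,0,0]},{"jaw": 1,"offset": [0,0,0],"rot": [0,0,0]},{"jaw": 1,"offset": [0,0,0],"rot": [0,0,0]},{"jaw": 1,"offset": [0,0,0],"rot": [0,0,0]}])

```text
time_s: 10.55
eef_pos: [0.4346, -0.2984, 0.0122]
eef_rot: [-0.0, -0.105, 0.995, 0.0]
wrist_force: [0.4, -1.0, 0.3]
opening: 1.001
grasp_force: 0.0
```

>>> apply_moves(moves=[{"jaw": 1,"offset": [0,0,-20],"rot": [0,0,0]},{"jaw": 1,"offset": [0,0,-50],"rot": [0,0,0]},{"jaw": 1,"offset": [0,0,-60],"rot": [0,0,0]},{"jaw": 1,"offset": [0,0,-60],"rot": [0,0,0]},{"jaw": 1,"offset": [0,0,-50],"rot": [0,0,0]}])

```text
time_s: 11.18
eef_pos: [0.4348, -0.2986, 0.255]
eef_rot: [0.001, -0.105, 0.995, -0.001]
wrist_force: [-0.0, -0.7, -0.0]
opening: 0.998
grasp_force: 0.0
```

>>> apply_moves(moves=[{"jaw": 1,"offset": [0,0,0],"rot": [0,0,9]},{"jaw": 1,"offset": [0,0,0],"rot": [0,0,9]},{"jaw": 1,"offset": [0,0,0],"rot": [0,0,9]},{"jaw": 1,"offset": [0,0,0],"rot": [0,0,9]},{"jaw": 1,"offset": [0,0,0],"rot": [0,0,9]}])

```text
time_s: 11.8
eef_pos: [0.4346, -0.2983, 0.2522]
eef_rot: [-0.0, 0.286, 0.958, 0.0]
wrist_force: [0.7, 0.6, 0.2]
opening: 0.999
grasp_force: 0.0
```

>>> apply_moves(moves=[{"jaw": 1,"offset": [0,0,0],"rot": [0,0,9]},{"jaw": 1,"offset": [0,0,0],"rot": [0,0,9]},{"jaw": 1,"offset": [0,0,0],"rot": [0,0,9]},{"jaw": 1,"offset": [0,0,0],"rot": [0,0,9]},{"jaw": 1,"offset": [0,0,0],"rot": [0,0,9]}])

```text
time_s: 12.42
eef_pos: [0.4346, -0.2984, 0.2522]
eef_rot: [-0.0, 0.631, 0.776, 0.0]
wrist_force: [0.4, 0.3, -0.3]
opening: 1.001
grasp_force: 0.0
```

Run:
```python
from h import *
need((.636,-.0355,.255),12)
im,d=ctrl.camera('top');W=cloud("top",d)
cv2.imwrite('pics/t4.png',cv2.resize(im[140:340,240:460],None,fx=3,fy=3)[:,:,::-1])
m=(d>0)&(W[...,0]>.58)&(W[...,0]<.7)&(W[...,1]>-.11)&(W[...,1]<.05)&(W[...,2]>.163)&(W[...,2]<.178);print(m.sum(),rect(W[m]),W[m].mean(0).round(4))
g=im.max(-1).astype(int); s=g-im.min(-1)
m=(d>0)&(W[...,0]>.34)&(W[...,0]<.5)&(W[...,1]>-.43)&(W[...,1]<-.26)&(s<40)&(g>120);print(m.sum(),np.percentile(W[m],[1,50,99],axis=0).round(3).tolist())
```

```text
pos [ 0.4346 -0.2984  0.2522] turn [-0.  -0.  -0.3] shift now [216.5 250.6  -2.8] after turn [215.3 251.7  -2.8] q [-0.83  0.06  1.7   0.    1.38 -1.03]
176 [array([636.3, -35.2]), array([ 12.8, 117.9]), np.float64(12.7)] [ 0.6358 -0.0352  0.1707]
733 [[0.349, -0.414, 0.037], [0.411, -0.308, 0.047], [0.488, -0.262, 0.63]]
```

View pics/t4.png

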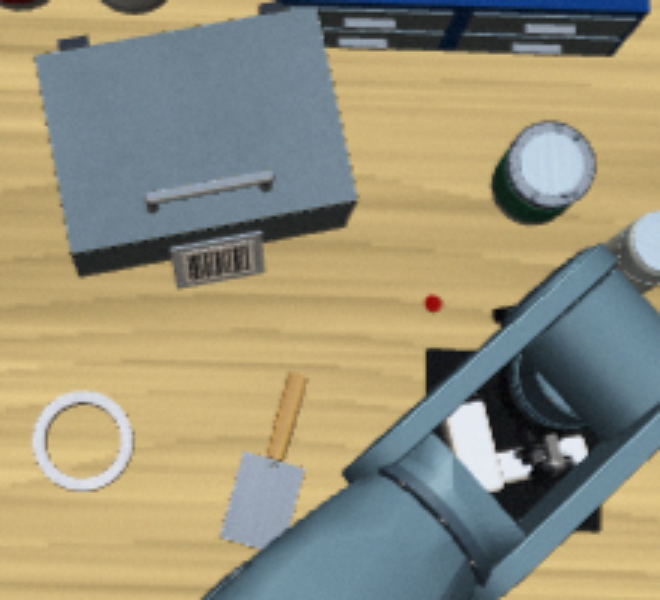

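The top view shows the scanner back on its mat (crop 470,440), the bar at (210,190) and the bystanders untouched. Next I'll move over the bar.

>>> apply_moves(moves=[{"jaw": 1,"offset": [43,42,0],"rot": [0,0,0]},{"jaw": 1,"offset": [43,42,0],"rot": [0,0,0]},{"jaw": 1,"offset": [43,42,0],"rot": [0,0,0]},{"jaw": 1,"offset": [43,42,0],"rot": [0,0,0]},{"jaw": 1,"offset": [43,42,0],"rot": [0,0,0]}])

```text
time_s: 13.1
eef_pos: [0.5962, -0.0427, 0.2524]
eef_rot: [0.0, 0.628, 0.778, 0.0]
wrist_force: [0.9, -0.3, 0.0]
opening: 0.999
grasp_force: 0.0
```

>>> apply_moves(moves=[{"jaw": 1,"offset": [0,40,0],"rot": [0,0,0]},{"jaw": 1,"offset": [0,0,20],"rot": [0,0,0]},{"jaw": 1,"offset": [0,0,0],"rot": [0,0,0]},{"jaw": 0.7,"offset": [0,0,0],"rot": [0,0,0]},{"jaw": 0.7,"offset": [0,0,0],"rot": [0,0,0]}])

```text
time_s: 13.72
eef_pos: [0.6342, -0.0369, 0.2332]
eef_rot: [0.0, 0.63, 0.777, 0.0]
wrist_force: [0.3, -0.4, -0.7]
opening: 0.7
grasp_force: 0.0
```

```bash
python3 -c "
from h import *
need((.6365,-.0353,.147),12.2)"
```

```text
pos [ 0.6342 -0.0369  0.2332] turn [ 0.1  0.  -0.2] shift now [ 1.1  2.5 86.2] after turn [ 1.1  2.6 86.2] q [-0.24  0.31  1.45 -0.    1.38 -0.45]
```

>>> apply_moves(moves=[{"jaw": 0.7,"offset": [1,2.5,25],"rot": [0,0,0]},{"jaw": 0.7,"offset": [0,0,25],"rot": [0,0,0]},{"jaw": 0.7,"offset": [0,0,20],"rot": [0,0,0]},{"jaw": 0.7,"offset": [0,0,16],"rot": [0,0,0]},{"jaw": 0.7,"offset": [0,0,0],"rot": [0,0,0]}])

```text
time_s: 14.35
eef_pos: [0.6358, -0.0346, 0.145]
eef_rot: [-0.001, 0.629, 0.777, -0.001]
wrist_force: [-0.2, -0.2, 0.0]
opening: 0.699
grasp_force: 0.0
```

>>> apply_moves(moves=[{"jaw": 0,"offset": [0,0,0],"rot": [0,0,0]},{"jaw": 0,"offset": [0,0,0],"rot": [0,0,0]},{"jaw": 0,"offset": [0,0,0],"rot": [0,0,0]},{"jaw": 0,"offset": [0,0,0],"rot": [0,0,0]},{"jaw": 0,"offset": [0,0,0],"rot": [0,0,0]}])

```text
time_s: 14.98
eef_pos: [0.6361, -0.035, 0.1474]
eef_rot: [-0.0, 0.629, 0.777, -0.001]
wrist_force: [-5.3, -0.7, 4.7]
opening: 0.121
grasp_force: 58.5
```

>>> apply_moves(moves=[{"jaw": 0,"offset": [0,4.5,-14.7],"rot": [0,0,0]},{"jaw": 0,"offset": [0,5.9,-14.2],"rot": [0,0,0]},{"jaw": 0,"offset": [0,7.0,-13.6],"rot": [0,0,0]},{"jaw": 0,"offset": [0,0,0],"rot": [0,0,0]},{"jaw": 0,"offset": [0,0,0],"rot": [0,0,0]}])

```text
time_s: 15.6
eef_pos: [0.6522, -0.0314, 0.1895]
eef_rot: [-0.001, 0.629, 0.777, -0.002]
wrist_force: [-9.6, -3.3, 0.4]
opening: 0.116
grasp_force: 58.8
```

```bash
python3 -c "
from h import *
need((.636+.017,-.035+.0037,.1474+.0425),12.2)
o=ctrl.get_obs();print(o['wrist_force'],o['torque'],o['opening'],o['grasp_force'])"
```

```text
pos [ 0.6522 -0.0314  0.1895] turn [-0.3 -0.  -0.2] shift now [-0.1  0.8 -0.4] after turn [-0.1  0.8 -0.4] q [-0.23  0.39  1.43 -0.    1.32 -0.44]
[-9.55280944 -3.31509791  0.40118335] [-0.55494712  1.53210299  0.14045665] 0.11564409697428733 58.80093276500702
```

>>> apply_moves(moves=[{"jaw": 0,"offset": [0,7.7,-13.0],"rot": [0,0,0]},{"jaw": 0,"offset": [0,9.0,-12.2],"rot": [0,0,0]},{"jaw": 0,"offset": [0,10.2,-11.3],"rot": [0,0,0]},{"jaw": 0,"offset": [0,0,0],"rot": [0,0,0]},{"jaw": 0,"offset": [0,0,0],"rot": [0,0,0]}])

```text
time_s: 16.23
eef_pos: [0.6785, -0.0255, 0.2271]
eef_rot: [-0.001, 0.629, 0.777, -0.002]
wrist_force: [-11.7, -2.7, 5.0]
opening: 0.116
grasp_force: 59.8
```

>>> apply_moves(moves=[{"jaw": 0,"offset": [0,11.0,-10.4],"rot": [0,0,0]},{"jaw": 0,"offset": [0,12.1,-9.4],"rot": [0,0,0]},{"jaw": 0,"offset": [0,12.9,-8.3],"rot": [0,0,0]},{"jaw": 0,"offset": [0,0,0],"rot": [0,0,0]},{"jaw": 0,"offset": [0,0,0],"rot": [0,0,0]}])

```text
time_s: 16.85
eef_pos: [0.7149, -0.0175, 0.2581]
eef_rot: [0.0, 0.629, 0.777, 0.0]
wrist_force: [-11.4, -0.8, 12.8]
opening: 0.117
grasp_force: 60.9
```

Run:
```python
from h import *
o=ctrl.get_obs();print(o['wrist_force'],o['torque'],o['opening'],o['grasp_force'],o["eef_pos"])
x=np.array([np.cos(.21),np.sin(.21),0]);y=np.array([-x[1],x[0],0])
H=np.array([.636,-.0355,.165])+.170*x-[0,0,.045]
im,d=ctrl.camera('scene');W=cloud("scene",d)
cv2.imwrite('pics/s5.png',cv2.resize(im[150:370,180:440],None,fx=2.7,fy=2.7)[:,:,::-1])
for c in("scene","top"):
    im,d=ctrl.camera(c);W=cloud(c,d);L=W-H;a=L@x;b=L@y;z=L[...,2]
    m=(d>0)&(abs(b)<.135)&(abs(b)>.07)&(a<.0)&(a>-.2)&(z>.015);
    if m.sum()>20:
        t=np.degrees(np.arctan2(z[m],-a[m]));print(c,m.sum(),np.percentile(t,[10,25,50,75,90]).round(1))
v=(np.array(o["eef_pos"])+[0,0,.0187]-H);print("from tcp",45 and np.degrees(np.arctan2(v[2],-(v@x)))-14.83, np.hypot(v[2],v@x), v@y)
im,d=ctrl.camera("top");W=cloud("top",d);g=im.max(-1).astype(int); s=g-im.min(-1)
m=(d>0)&(W[...,0]>.34)&(W[...,0]<.5)&(W[...,1]>-.43)&(W[...,1]<-.24)&(s<40)&(g>120)&(W[...,2]<.1);print(m.sum(),np.percentile(W[m],[1,50,99],axis=0).round(3).tolist())
```

```text
[-11.35228427  -0.82433135  12.77130512] [-0.02038154  2.04646505  0.12873617] 0.11713283187843507 60.91262340545654 [ 0.71487919 -0.01745144  0.25809852]
scene 2470 [46.1 47.2 49.5 63.9 71.4]
top 1413 [47.  47.9 51.6 70.4 73.5]
from tcp 45.565203574455765 0.18034144607179042 0.0012089026240240373
730 [[0.366, -0.414, 0.034], [0.403, -0.319, 0.044], [0.451, -0.279, 0.054]]
```

View pics/s5.png

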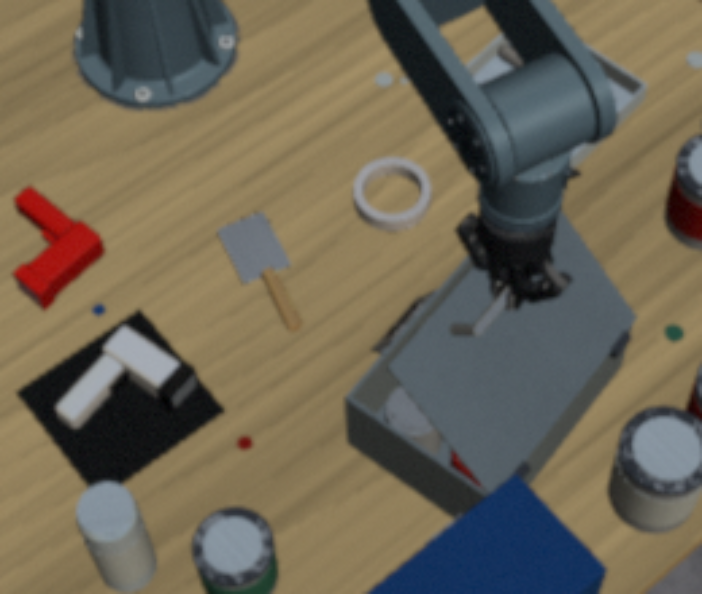

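The lid is held by its bar (500,310) at about 45 degrees, and the scanner lies flat on the mat (120,375). Handing in.

```bash
python3 -c "
from h import *
o=ctrl.get_obs();print(o['eef_pos'],o['wrist_force'],o['grasp_force'],np.abs(o['dq']).max());print(ctrl.hand_in())"
```

```text
[ 0.71474926 -0.01745596  0.25800119] [-11.16603134   0.33194855  11.93984945] 60.8866024017334 0.001477509409800954
the job is handed in; nothing more can be done
None
```

I held the scanner level and square at the label for over a second, laid it back flat on its mat, and handed in with the gripper holding the lid still at about 45 degrees; the hand-in gave no verdict.

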